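Press a drive pin home with bench locking pliers

ROBOT

A 6-joint arm with a two-finger parallel gripper is mounted at the origin on the work surface. World frame = base frame: x ahead of the robot, y to its left, z up, the work surface at z = 0. Lengths are in mm, angles in degrees, forces in N, time in s.
With the tool pointing down it reaches from about 300 to 850 mm from the base axis. Payload 4.2 kg.
Tool frame: the origin (TCP) lies at the centre of the arm's flange, where the gripper is bolted on; the fingertips stand 191 mm ahead of it and the grasp point (between the pads) lies 172 mm ahead of it; z points along the fingers, y is the direction in which the jaws open and shut (so a half turn about z gives the same grasp; the last joint's range is limited). The gripper opens to 91 mm and grips with 3 to 60 N. Pads are 32 mm wide; open, the fingers measure 118 mm over their backs; the gripper's body (76 mm by 178 mm) begins 60 mm behind the grasp point.
Start: joints at [-75.86, 18.312, 89.639, -0, 72.044, -1.146], TCP at [151.595, -554.655, 404.776] pointing down, gripper open.
Joint ranges: [-177.97, 177.97], [-48.28, 115.42], [12.27, 149.76], [-77.06, 257.06], [2.81, 150.46], [-146.56, 146.56]. Speed limits (degrees/s): [147.25, 147.25, 180, 180, 180, 180].

INTERFACE

Orientations are given as [roll, pitch, yaw] about the fixed x, y, z axes, in that order (R = Rz(yaw) Ry(pitch) Rx(roll)).
In Python, from workcell import status, vision, ticket gives the robot as it stands.
- The arm moves only by the shell command python3 -m jog 'ROWS' [FORCE]. ROWS is JSON, a list of rows, each a list of 7 numbers: the finger opening in m, from 0 to 0.0912, then the shift along the tool's x, y, z in m, then the turn, a rotation vector about the tool's x, y, z in rad. A call has 1 to 12 rows; each row shifts and turns the commanded pose from where the row before left it, along the tool's axes as they then stand; what a row does not reach is not made up. A row lasts 1/8 s, in which the tool goes at most 62.5 mm and 10.7 degrees, less where a joint would pass 70% of its speed; a pose out of reach is approached as far as the arm can. A call with a gripper value outside its range is refused whole. The fingers move at their own pace and stop on an object; FORCE is the grip in N (left out, the last holds). Time passes only in rows, so rows that do not move let the fingers close. It gives the time, the measured TCP pose, the force and the opening at its end, in the units of the state.
- status.state(): the state, without advancing time (a new reading comes with each control period).
- vision.grab_frame(name): name is "side" or "top"; returns a dict with "color" (480x640x3 uint8, blue, green, red), "depth" (480x640 float32, mm along the optical axis (not along the pixel's ray), 0 where there is no reading), "fov_y" (degrees; the focal length in pixels is half the picture's height over the tangent of half this angle, whatever the lens; pixels are square), "cx", "cy" (the principal point, pixels), "pose" (4x4, takes a point from camera to world coordinates). Camera axes: x right, y down, z forward; pixel columns grow to the right and rows downward; lengths in mm; the calibration is good to about 2 mm. A picture is of the moment at which its call begins.
- ticket.job_done(): hands the job in, once; it reports no verdict.
Trained networks look in the newest picture that a camera, given by its name, has taken for a name from the list of things; names that differ only in an ending like _2 or _b are one class to them, and where a whole thing is asked for, a point or a joint stands for the part that bears it (a point fixed in the world has none). Each returns a list of dicts, best first, with "p" (0 to 1); they miss things now and then, are a little off and sometimes report something else, mostly with a low value. They report only what shows in the picture. A call takes as long as a camera call. They do not tell look-alikes from the thing itself.
- vision.find_in(camera, label): "location" ([x, y, z] in mm, in world coordinates, good to about 4 mm: the middle of the surface that is visible of it).
- vision.silhouettes(camera, label): "pixels" (480x640 bool, what is visible of it).
The state is a dict: "time_s": time; "qpos": joint angles; "qvel": joint speeds; "effort": joint torques, N m; "ee_pos": TCP position; "ee_rot": TCP orientation; "force": force on the tool from outside, world axes, zero at the start; "torque": the same for the moment, N m; "gripper_width": finger opening in mm.
Only numpy, scipy, OpenCV 4.12 (cv2) and the standard library are available. Lean on these libraries where they do the work, as an engineer would, in place of code of your own. Each camera call takes 0.05 s, during which the arm holds its last target.

TASK

In this optics workshop, stand the lap holder in the nest of the bench-mounted locking pliers with its proud pin facing the moving jaw, and let go of it. Squeeze the moving handle in towards the fixed one until the pliers snap over centre, have pushed the pin fully home and stay locked by themselves with your hand off; feel for the snap, never squeeze with more than 30 N, and once it has snapped ease off rather than lean on the locked handle (under 14 N). Then flick the release lever gently (under 20 N) so the pliers spring open, leave the holder standing in the nest with its pin home, and do not disturb the jar, the glass blank or the spanner.

Things in the scene. Friction and masses are not known exactly. Their poses are not given: they have to be found in the camera images.
- clamp: Locking pliers bolted flat to the bench, frame up to 70 mm tall. Origin on the bench near the pivots. +y runs to the jaws, -y to the handles, +x from the moving to the fixed handle. Base plate x -78..78, y -55..115, 12 mm thick; nothing lies under the handles beyond it. Fixed handle: bar x 16..24, y -151..-16, z 40..60. Handle pivot at (-10, 0) (all mm).
- nest (a point): Centre of the nest floor, 30 mm above the bench: the centre of the holder's underside when against the fixed jaw. Axes as the clamp's. Open top; cheeks leave 39 mm in y, flared above (lead-ins to 24 mm over the floor). Fixed jaw face at x = +20 mm, 40 mm tall; open moving jaw's pad at x = -33 to -42 mm. Slack in x 6 mm or more: aim at x = -3 mm; the closing jaw pushes the holder home.
- holder: Loose lap holder, 0.2 to 0.4 kg: aluminium block 40 x 36 x 36 mm (x, y, z) with an upright square steel shank 16 x 16 mm on top, from 36 to 85 mm above the underside, to lift it by. Origin at the centre of the underside, z up. The drive pin stands out of its -x side; in the nest the holder's x axis points like the clamp's x.
- pin_end (a point): Centre of the outer end of the steel drive pin (12 mm diameter), 20 mm above the holder's underside, on the holder's -x side; stands 7 mm out of the side when the pin joint reads 0, 2 mm when home.
- pin (a joint): How far the pin is pushed in: 0 to 0.005 m (0.005 = fully home, starts 0 to 0.001). Stiff fit, moves at about 12 N and stays.
- moving_grip (a point): Grip point on the moving handle, 110 mm from its pivot, 50 mm above the bench, mid-thickness. Flat bar 8 mm thick (x), 20 mm high (z 40..60 mm), ending 41 mm further on; an elbow bolt 65 mm from the pivot sets its rear half slightly inwards. Travel to the lock 21 to 32 mm, differs each time (the pliers' adjuster): feel for it. Open, 66 to 70 mm over both handles here.
- fixed_grip (a point): Point on the fixed handle opposite the moving grip, 50 mm above the bench, mid-thickness of the 8 mm bar.
- release (a joint): Release lever, on top between the handles: 0 at rest (a light spring returns it), up to 0.36 rad. Positive moves its tab in clamp +x, towards the fixed handle. After 0.05 to 0.21 rad of free play (it depends on the pliers' adjuster) it pries the moving handle away, and by 0.3 rad a locked handle has sprung open; takes about 5 N at the tab.
- release_tab (a point): Centre of the upright tab on the release lever's tail, beyond the handle ends, 89 mm above the bench: 8 mm (x) by 16 mm (y), from 69 to 101 mm up, so higher than the handles (60 mm) and can be pushed above them. 90 mm from the lever's vertical pivot, which lies towards the jaws at clamp (6, -85) mm; full travel 32 mm.
- jar: White plastic jar, 64 mm diameter, 85 mm tall; origin under its centre. Leave alone.
- blank: Round glass lens blank lying flat, 76 mm diameter, 16 mm thick; origin under its centre. Leave alone.
- spanner: Steel spanner lying flat on the bench; leave alone.
- handle: Moving handle; origin on its vertical pivot at clamp (-10, 0) mm, 50 mm above the bench. A spring holds it open; it swings in +x when squeezed. Felt at the grip point: up to 14 N while the pin moves, a slight dip, a second rise (under 12 N) as the jaws tighten, then a sudden drop at dead centre, and 1 to 2 mm on a solid stop: locked (only with a holder in the jaws).
Not all that is in view belongs to the job. Of the things like the holder, leave any that is yellow; of the rest the larger one is meant.

How it is judged (in metres and radians):
On the way, in this order (a step that is already met when the one before it is completed fails the run):
1. the holder stands in the nest, pin towards the moving jaw, let go (horizontal distance between holder and nest below 0.009 m and z of holder in the frame of nest between -0.003 and 0.003 m and angle between the x axis of holder and the x axis of clamp, either way round below 0.14 rad and angle between holder's own z axis and vertical below 0.08 rad and x of pin_end in the frame of nest below 0 m and contact force between the fingers and holder below 0.2 N), for 0.2 s.
2. the pliers stay locked on the holder with the fingers off them, and the pin is home (contact force between holder and clamp above 20 N and value of joint pin above 0.0042 m and contact force between the fingers and clamp below 0.2 N), for 0.3 s.
3. the release lever is moved while the pliers are still locked (value of joint release above 0.04 rad and contact force between holder and clamp above 20 N).
At the end, for the whole second after the job is handed in: Holder at rest on the nest floor (9 mm sideways, 3 mm height, 0.14 rad yaw, 0.08 rad tilt), pin towards the moving jaw and in by at least 4.2 of 5 mm; jaws no longer gripping it (under 10 N), moving handle back open (grip point within 6 mm of its start), release lever back (under 0.05 rad) (horizontal distance between holder and nest below 0.009 m and z of holder in the frame of nest between -0.003 and 0.003 m and angle between the x axis of holder and the x axis of clamp, either way round below 0.14 rad and angle between holder's own z axis and vertical below 0.08 rad and x of pin_end in the frame of nest below 0 m and value of joint pin above 0.0042 m and value of joint release below 0.05 rad and linear speed of holder below 0.02 m/s and contact force between holder and clamp below 10 N and distance of moving_grip from where it was at the start of the episode below 0.006 m); the robot touches nothing.
It fails at once if the moving handle is pressed with more than 30 N (contact force between the fingers and handle above 30 N).
It fails at once if the locked handle is leaned on with more than 14 N (value of joint pin above 0.0042 m and contact force between holder and clamp above 28 N and contact force between the fingers and handle above 14 N).
It fails at once if the release lever is pressed with more than 20 N (contact force between the fingers and release above 20 N).
It fails at once if the jar, the glass blank or the spanner is moved more than 20 mm (distance of any of jar, blank, spanner from where it was at the start of the episode above 0.02 m).
It also fails if it takes over 72 s, if anything falls off the work surface, if the arm or the gripper's body presses on something with over 40 N, if the wrist force passes 120 N, or if a joint passes its speed limit or range.

## Working session

There is one attempt and no reset: what is moved stays moved. The work goes in short steps, Python scripts to look and compute and a shell command to move; the robot and the scene stay as the last step left them, time stands still between calls to the robot, and variables do not carry over. Pictures are saved under pics/ and viewed, and the job is handed in when it is done.

```bash
ls; mkdir -p pics; python3 - <<'E'
from workcell import status, vision
import cv2
print(status.state())
for n in ("side","top"):
    f=vision.grab_frame(n); cv2.imwrite(f"pics/{n}0.png",f["color"]); print(n,f["fov_y"],f["cx"],f["cy"],f["pose"].round(3).tolist())
    for l in ("clamp","holder","handle","moving_grip","fixed_grip","release_tab","pin_end","nest","jar","blank","spanner","release"):
        try: print(l,[(d["location"].round(0).tolist() if hasattr(d["location"],'round') else [round(v) for v in d["location"]],round(d["p"],2)) for d in vision.find_in(n,l)])
        except Exception as e: print(l,e)
E
```

```text
pics
{'time_s': 0.0, 'qpos': array([-7.58609977e+01,  1.83520693e+01,  8.97057391e+01, -5.47663707e-04,
        7.20438170e+01, -1.14509012e+00]), 'qvel': array([ 0.04520875, -0.04231491, -0.07024189,  0.02922344,  0.03161478,
       -0.04422334]), 'effort': array([-6.85918531e-04, -4.12465131e+01, -2.31970382e+01,  7.26385647e-02,
        4.55761829e-02, -1.56778574e-04]), 'ee_pos': array([ 151.54096589, -554.50374673,  403.92020759]), 'ee_rot': array([-1.79898384e+02, -1.51032556e-03,  1.52842604e+01]), 'force': array([ 0.04660437,  0.37708664, -0.13612618]), 'torque': array([ 0.01002888, -0.02603018, -0.03434958]), 'gripper_width': 91.30032899609682}
side 46.20686100989164 321.80120395721985 233.67516633633883 [[-0.681, -0.384, 0.624, -100.085], [-0.732, 0.373, -0.569, 730.767], [-0.015, -0.845, -0.535, 717.202], [0.0, 0.0, 0.0, 1.0]]
clamp [([509, -11, 45], 0.91), ([498, -122, 59], 0.74)]
holder [([555, 313, 37], 0.9), ([493, 392, 31], 0.76), ([544, 230, 26], 0.66)]
handle [([501, -120, 56], 0.56)]
moving_grip [([499, -166, 58], 0.48), ([546, -164, 70], 0.29)]
fixed_grip [([504, 
[... 342 characters left out ...]
op 57.02395568557179 327.0467461547781 246.9969116405938 [[0.019, -0.994, 0.108, 517.018], [-0.999, -0.016, 0.03, 51.062], [-0.028, -0.108, -0.994, 1052.384], [0.0, 0.0, 0.0, 1.0]]
clamp [([530, -36, 40], 0.83), ([726, 124, 86], 0.28)]
holder [([557, 298, 38], 0.91), ([499, 380, 36], 0.6), ([555, 213, 27], 0.44)]
handle [([508, -117, 56], 0.72)]
moving_grip [([549, -172, 70], 0.68), ([500, -168, 58], 0.45)]
fixed_grip [([528, -34, 43], 0.96)]
release_tab [([547, -172, 75], 0.81), ([532, -39, 40], 0.63)]
pin_end []
nest [([532, -40, 42], 0.57)]
jar [([725, 123, 84], 0.77)]
blank [([711, 338, 13], 0.84)]
spanner [([750, -120, 6], 0.82)]
release [([531, -43, 43], 0.61), ([551, -174, 72], 0.59)]
```

View pics/top0.png

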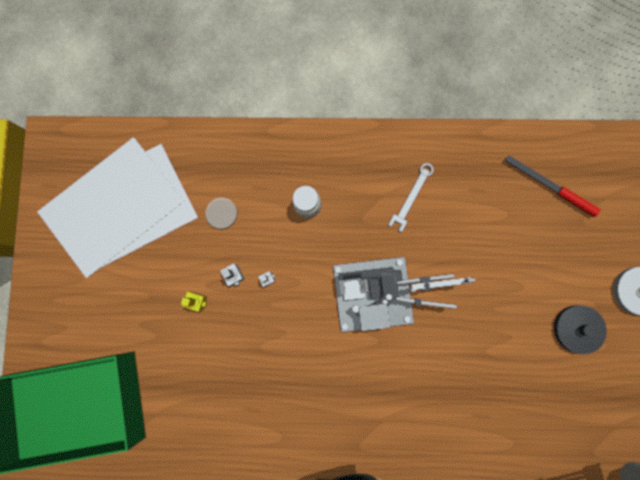

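View pics/side0.png

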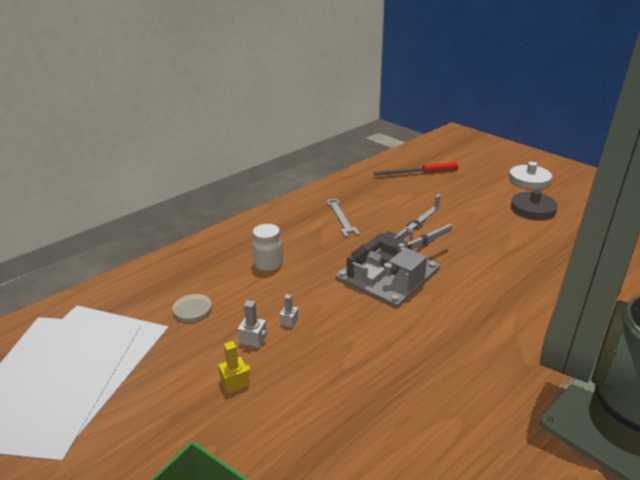

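Look-alikes of the holder in the top picture are the yellow one at (193,301), the larger silver one at (232,274) and the small silver one at (266,279). By the description I take the larger silver one and check it in close crops.

```bash
python3 - <<'E'
import cv2
a=cv2.imread("pics/top0.png"); s=cv2.imread("pics/side0.png")
cv2.imwrite("pics/c1.png",cv2.resize(a[245:325,170:290],None,fx=6,fy=6,interpolation=cv2.INTER_CUBIC))
cv2.imwrite("pics/c2.png",cv2.resize(a[240:345,325:485],None,fx=5,fy=5,interpolation=cv2.INTER_CUBIC))
cv2.imwrite("pics/c3.png",cv2.resize(s[180:310,325:465],None,fx=4.6,fy=4.6,interpolation=cv2.INTER_CUBIC))
cv2.imwrite("pics/c4.png",cv2.resize(s[285:400,200:310],None,fx=5,fy=5,interpolation=cv2.INTER_CUBIC))
E
```

```text
(no output)
```

View pics/c1.png

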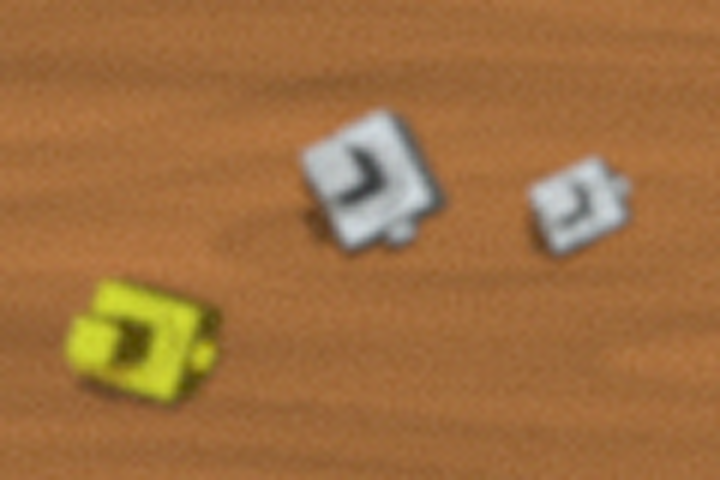

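View pics/c2.png

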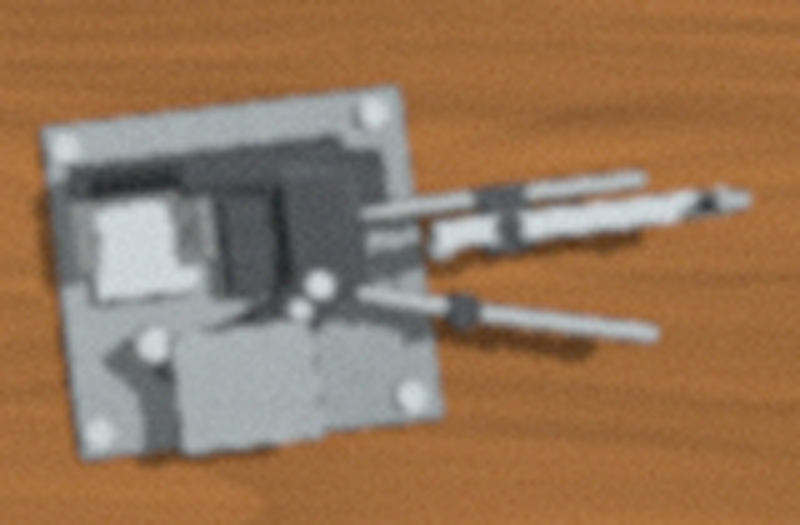

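View pics/c3.png

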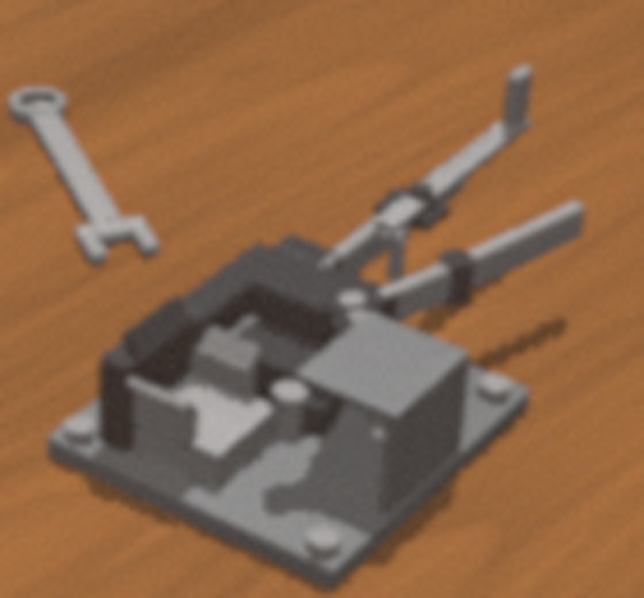

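View pics/c4.png

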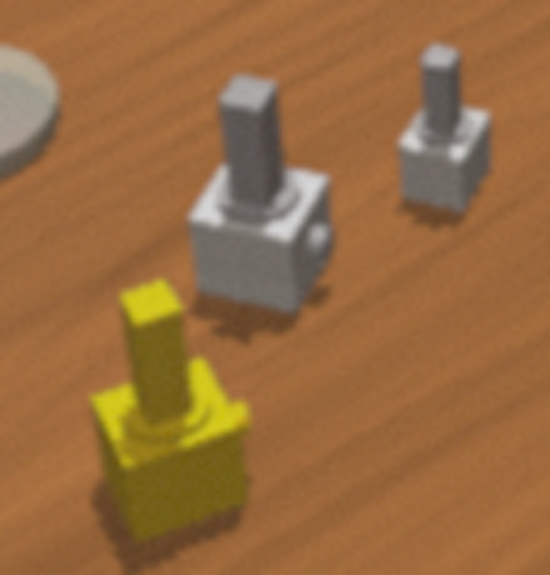

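The crops confirm the choice. The larger silver holder's pin points at world about (-x,-y), so its yaw is about +30°. The clamp's yaw is about +6°, its handles point to world -y, and the moving handle is on the low-x side. Next I measure both precisely.

```bash
cat > h.py <<'E'
import numpy as np, cv2
from workcell import status, vision
def cloud(f):
    d=f["depth"]; F=240/np.tan(np.radians(f["fov_y"]/2))
    v,u=np.mgrid[0:480,0:640]
    P=np.stack([(u-f["cx"])/F*d,(v-f["cy"])/F*d,d],-1)
    W=P@f["pose"][:3,:3].T+f["pose"][:3,3]; W[d==0]=np.nan
    return W
def proj(f,p):
    F=240/np.tan(np.radians(f["fov_y"]/2)); R=f["pose"][:3,:3];t=f["pose"][:3,3]
    q=(np.atleast_2d(p)-t)@R
    return np.c_[q[:,0]/q[:,2]*F+f["cx"],q[:,1]/q[:,2]*F+f["cy"]]
E
python3 - <<'E'
from h import *
for n in ("top","side"):
    f=vision.grab_frame(n); np.save(f"{n}.npy",f,allow_pickle=True)
    W=cloud(f)
    print(n)
    near=np.hypot(W[...,0]-557,W[...,1]-302)<55
    tab=W[(np.abs(W[...,0]-600)<20)&(np.abs(W[...,1]-200)<30)]
    print(" bench z",np.nanmedian(tab[:,2]))
    m=near&(W[...,2]>6)
    P=W[m]; print(" n",len(P),P.min(0).round(1),P.max(0).round(1))
    t=P[P[:,2]>80]; print(" shank top n",len(t),t.mean(0).round(1), np.median(t[:,2]).round(1), t.min(0).round(1),t.max(0).round(1))
    b=P[(P[:,2]>30)&(P[:,2]<42)]; r=cv2.minAreaRect(b[:,:2].astype(np.float32)); print(" blocktop",len(b),b.mean(0).round(1),r)
    # plate
    C=W[(W[...,2]>7)&(W[...,2]<17)&(np.abs(W[...,0]-530)<120)&(np.abs(W[...,1]+40)<120)]
    print(" plate",len(C),np.median(C[:,2]).round(1),cv2.minAreaRect(C[:,:2].astype(np.float32)))
E
```

```text
top
 bench z 0.3061762411039126
 n 341 [535.9 277.7   6.1] [587.1 325.7  89.2]
 shank top n 57 [561.7 301.9  85.2] 85.2 [552.1 292.5  81.9] [571.8 310.1  89.2]
 blocktop 181 [560.4 297.4  37.1] ((561.7356567382812, 301.9959716796875), (39.69871520996094, 36.154170989990234), 28.436006546020508)
 plate 2210 12.4 ((533.41650390625, -26.413421630859375), (177.0207061767578, 169.85797119140625), 7.736930847167969)
side
 bench z -0.12741944087156298
 n 824 [533.4 280.8   6.1] [581.4 332.1  87.8]
 shank top n 75 [558.6 306.9  84.2] 84.4 [549.8 294.5  80.3] [568.6 315.9  87.8]
 blocktop 277 [553.6 309.3  36. ] ((559.7577514648438, 305.7820129394531), (40.647518157958984, 42.760353088378906), 28.643613815307617)
 plate 1443 11.7 ((521.5078125, -24.03736114501953), (158.38656616210938, 173.31700134277344), 7.654914855957031)
```

```bash
cat >> h.py <<'E'
def ray(f,uv,z):
    F=240/np.tan(np.radians(f["fov_y"]/2)); R=f["pose"][:3,:3];t=f["pose"][:3,3]
    uv=np.atleast_2d(uv); d=np.c_[(uv[:,0]-f["cx"])/F,(uv[:,1]-f["cy"])/F,np.ones(len(uv))]@R.T
    return t+d*((z-t[2])/d[:,2])[:,None]
def clampfit(P,loc):
    # rigid 2d fit: world = R(yaw) loc + t
    a=loc-loc.mean(0); b=P[:,:2]-P[:,:2].mean(0)
    th=np.arctan2((a[:,0]*b[:,1]-a[:,1]*b[:,0]).sum(),(a*b).sum())
    R=np.array([[np.cos(th),-np.sin(th)],[np.sin(th),np.cos(th)]])
    t=P[:,:2].mean(0)-R@loc.mean(0); return th,R,t,P[:,:2]-(loc@R.T+t)
E
python3 - <<'E'
from h import *
loc=np.array([[78,115],[78,-55],[-78,-55],[-78,115]],float)
ft=np.load("top.npy",allow_pickle=True).item(); fs=np.load("side.npy",allow_pickle=True).item()
ct=(np.array([[45,127],[400,88],[443,415],[82,460]])+.0)/5+[325,240]-.4
cs=(np.array([[50,440],[285,235],[525,392],[330,575]])+.0)/4.6+[325,180]-.4
for n,f,c in(("top",ft,ct),):
    P=ray(f,c,12.); th,R,t,res=clampfit(P,loc); print(n,np.degrees(th),t,res.round(1))
    np.savez("clamp0.npz",th=th,R=R,t=t)
# overlay in both images
def W(x,y,z): 
    x,y=np.ravel(x),np.ravel(y); q=np.c_[x,y]@R.T+t; return np.c_[q,np.full(len(q),z)]
for n,f in (("top",ft),("side",fs)):
    im=f["color"].copy(); im=cv2.resize(im,None,fx=5,fy=5,interpolation=cv2.INTER_CUBIC)
    def poly(p,c): cv2.polylines(im,[np.round(proj(f,p)*5+2).astype(int)],True,c,1)
    poly(W([78,78,-78,-78],[115,-55,-55,115],12.),(0,0,255))
    poly(W([16,24,24,16],[-151,-151,-16,-16],60.),(0,255,0))
    poly(W([0,12,12,0],[-168,-168,-184,-184],101.),(255,0,0))
    o=proj(f,W([0],[0],12.))[0]*5
    x,y=int(o[0])-380,int(o[1])-300; cv2.imwrite(f"pics/ov_{n}.png",im[max(y,0):y+600,max(x,0):x+800])
# top cloud in clamp frame: nest
for n,f in (("top",ft),("side",fs)):
    C=cloud(f); q=(C[...,:2]-t)@R
    for lo,hi in((26,34),(36,50),(50,63),(64,75),(76,110)):
        m=(C[...,2]>lo)&(C[...,2]<hi)&(abs(q[...,0])<90)&(q[...,1]>-60)&(q[...,1]<120)
        a=q[m]; print(n,lo,hi,len(a),np.percentile(a,[2,50,98],axis=0).round(0).tolist() if len(a) else "")
    m=(C[...,2]>40)&(abs(q[...,0])<60)&(q[...,1]<-60)&(q[...,1]>-200); a=np.c_[q[m],C[...,2][m]]
    np.save(n+"_h.npy",a)
    for y in range(-190,-60,10):
        b=a[abs(a[:,1]-y)<5]; print(y,[(int(u),int(w)) for u,w in sorted(b[:,[0,2]].tolist())][::max(1,len(b)//12)])
E
```

```text
top 7.57573610985474 [525.62297605 -57.15666461] [[-0.2 -1.3]
 [-1.4  0.6]
 [ 1.7  1.3]
 [ 0.  -0.6]]
top 26 34 354 [[-4.0, 52.0], [16.0, 74.0], [40.0, 95.0]]
top 36 50 302 [[-11.0, 11.0], [16.0, 27.0], [39.0, 97.0]]
top 50 63 1098 [[-34.0, -55.0], [24.0, 4.0], [56.0, 102.0]]
top 64 75 750 [[-73.0, -54.0], [-43.0, 38.0], [50.0, 85.0]]
top 76 110 1 [[9.0, -58.0], [9.0, -58.0], [9.0, -58.0]]
-190 []
-180 [(1, 76), (2, 73), (2, 72), (5, 100), (5, 102), (5, 100), (7, 102), (7, 102), (7, 99), (7, 102), (9, 99), (9, 100), (12, 70), (13, 74), (13, 73)]
-170 [(2, 72), (3, 74), (4, 100), (5, 85), (5, 70), (6, 100), (7, 84), (8, 99), (8, 98), (9, 77), (10, 99), (11, 92), (12, 72)]
-160 [(1, 72), (2, 72), (3, 73), (4, 70), (6, 72), (6, 75), (8, 75), (8, 73), (8, 73), (10, 73), (10, 73), (12, 74), (12, 74), (13, 72)]
-150 [(-47, 59), (2, 74), (3, 71), (4, 70), (5, 73), (5, 71), (7, 72), (7, 71), (9, 72), (9, 73), (11, 74), (11, 75), (12, 71), (19, 59), (19, 62), (21, 59), (23, 59)]
-140 [(-49, 60), (-46, 60), (-44, 59), (-41, 63), (2, 73), (4, 72), (8, 73), (10, 75), (12, 71), (17, 56), (20, 60)
[... 2293 characters left out ...]
-42, 45), (-41, 44), (-41, 49), (-40, 59), (-39, 58), (-35, 58), (1, 69), (3, 69), (5, 72), (6, 73), (8, 72), (12, 73)]
-100 [(-41, 57), (-40, 44), (-40, 58), (-39, 51), (-39, 57), (-39, 41), (-37, 59), (-36, 60), (0, 69), (2, 69), (5, 69), (8, 71), (9, 72), (14, 69)]
-90 [(-41, 50), (-39, 52), (-37, 55), (-37, 52), (-36, 48), (-35, 48), (-35, 54), (-27, 56), (-1, 59), (1, 68), (2, 64), (5, 72), (18, 43), (23, 64)]
-80 [(-37, 45), (-36, 54), (-35, 43), (-34, 58), (-33, 60), (-32, 42), (-4, 62), (0, 62), (2, 73), (3, 76), (5, 70), (8, 74), (19, 65), (25, 65)]
-70 [(-35, 55), (-33, 52), (-32, 45), (-32, 56), (-30, 44), (-22, 59), (1, 64), (1, 60), (2, 72), (5, 73), (9, 70), (13, 70), (24, 63)]
```

View pics/ov_top.png

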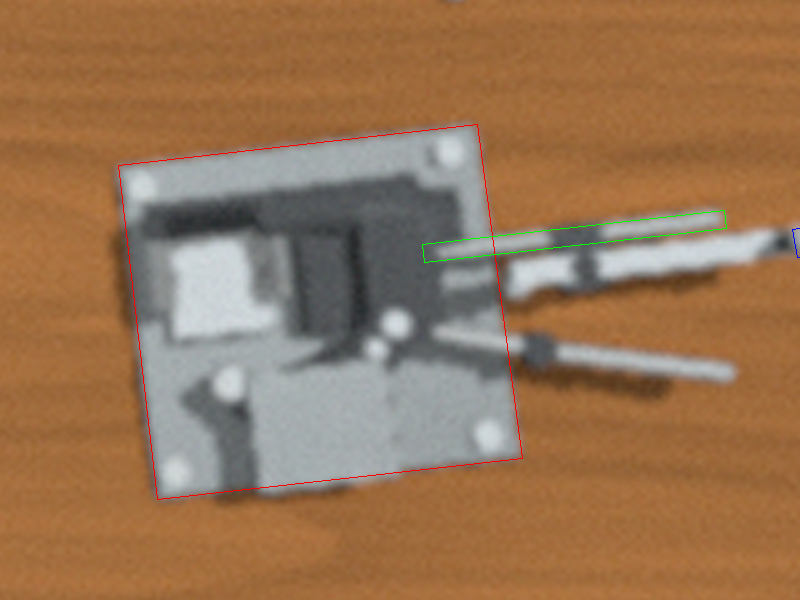

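View pics/ov_side.png

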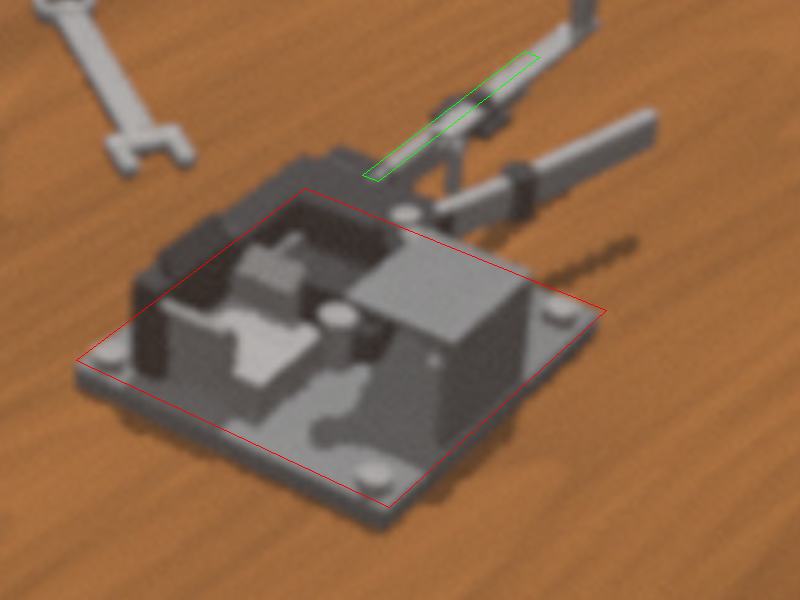

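```bash
python3 - <<'E'
from h import *
c=np.load("clamp0.npz");R,t=c["R"],c["t"]
f=np.load("top.npy",allow_pickle=True).item(); C=cloud(f); q=(C[...,:2]-t)@R
# heightmap in clamp frame
for y in range(112,30,-4):
    row=[]
    for x in range(-40,64,4):
        m=(abs(q[...,0]-x)<2.2)&(abs(q[...,1]-y)<2.2); z=C[...,2][m]; row.append("%3d"%np.median(z) if len(z) else "  .")
    print("%4d"%y," ".join(row))
print("     "," ".join("%3d"%x for x in range(-40,64,4)))
o=proj(f,np.r_[t+R@[20,70],30.])[0]; im=cv2.resize(f["color"][int(o[1])-30:int(o[1])+30,int(o[0])-40:int(o[0])+40],None,fx=10,fy=10,interpolation=cv2.INTER_CUBIC); cv2.imwrite("pics/nest.png",im)
print(int(o[0])-40,int(o[1])-30)
E
```

```text
112  11  12  10  10  10  12  11  12  12  14  11  13  12  14  14  14  12  14  14  10  12  11  10  12  11  11
 108  13  13  12  13  12  13  13  13  10  12  12  13  14  12  13  13  12  12  14  12  12  13  13  11  12  12
 104  11  14  13  13  12  13  12  12  11  11  13  11  14  51  31  54  50  53  55  35  33  36  59  59  11  16
 100  12  12  10  13  12  11  12  13  12  12  12  12  33  52  51  52  51  54  54  53  56  60  58  59  60  13
  96  13  11  13  14   9  11  11  10  12  29  28  29  40  47  47  43  48  49  48  48  49  61  60  61  59  12
  92  13  12  12  11  10  13  12  11  13  29  31  32  28  30  31  36  30  30  28  29  36  64  68  65  61  12
  88  11  11  13  13  13  13  14  13  13  19  30  29  30  29  29  28  30  30  29  29  33  63  68  64  59  13
  84  15  12  14  12  13  13  12  13  12  21  30  30  29  30  28  29  29  30  30  30  32  65  70  65  59  11
  80  12  10  61  62  62  13  13  12  11  29  28  30  29  29  28  29  29  31  30  30  41  64  69  68  59  10
  76  12  58  61  61  61  60  13  12  12  28  28  29  30  31  29  29  31  32  29  32  40  63  69  63  59  14
  72  58  5
[... 605 characters left out ...]
0  48  48  52  60  61  62  60  58  11
  48  67  67  67  66  55  11  11  11  12  12  11  13  13  52  54  53  52  52  52  56  61  59  61  60  62  11
  44  65  66  67  66  65  13  11  14   9  11  13  14  13  54  52  49  52  53  52  54  60  59  59  61  59  13
  40  66  67  66  66  66  35  13  13  12  11  11  11  11  11  14  12  12  13  12  31  60  61  60  59  57  12
  36  65  66  66  66  63  56  10   9  37  38  37  39  33  37  37  39  38  39  37  17  60  61  58  58  58  14
  32  66  66  66  65  66  58  16  11  41  41  40  38  38  42  40  42  41  40  41  41  59  60  61  61  59  13
      -40 -36 -32 -28 -24 -20 -16 -12  -8  -4   0   4   8  12  16  20  24  28  32  36  40  44  48  52  56  60
315 257
```

View pics/nest.png

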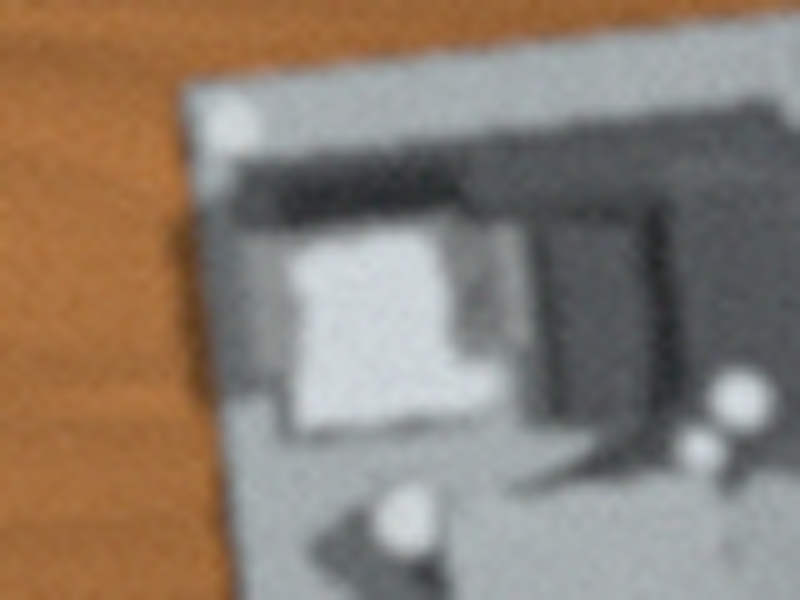

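```bash
cat >> h.py <<'E'
def shift(goal):
    s=status.state()
    from scipy.spatial.transform import Rotation as Ro
    M=Ro.from_euler("xyz",s["ee_rot"],degrees=True).as_matrix()
    d=np.array(goal,float)-s["ee_pos"]; print("pos",s["ee_pos"].round(1),"rot",s["ee_rot"].round(2),"F",s["force"].round(1),"w",round(s["gripper_width"],1),"t",s["time_s"])
    print("tool shift mm",(M.T@d).round(1)); return M.T@d
E
python3 - <<'E'
from h import *
c=np.load("clamp0.npz");R,t=c["R"],c["t"]
print("nest target",R@[18,74.5]+t,"nest",R@[21,74.5]+t)
print("grip",R@[-39,-109]+t, "tab",R@[6,-175]+t)
print(shift([561,304,404])/16)
E
```

```text
nest target [533.64403461  19.06611821] nest [536.61784899  19.46162805]
grip [ 501.33358001 -170.34688167] tab [ 554.64201221 -229.83815041]
pos [ 151.6 -554.6  404.8] rot [179.99   0.    15.28] F [-0.6  0.4 -0.1] w 91.4 t 1.4
tool shift mm [ 6.213e+02 -7.203e+02  7.000e-01]
[ 3.88304800e+01 -4.50217162e+01  4.33474089e-02]
```

```bash
python3 -m jog '[[0.0912,0.03,-0.035,0,0,0,0],[0.0912,0.039,-0.045,0,0,0,0],[0.0912,0.039,-0.045,0,0,0,0],[0.0912,0.039,-0.045,0,0,0,0],[0.0912,0.039,-0.045,0,0,0,0],[0.0912,0.039,-0.045,0,0,0,0],[0.0912,0.039,-0.045,0,0,0,0],[0.0912,0.039,-0.045,0,0,0,0],[0.0912,0.039,-0.045,0,0,0,0],[0.0912,0.039,-0.045,0,0,0,0],[0.0912,0.039,-0.045,0,0,0,0],[0.0912,0.039,-0.045,0,0,0,0]]' 
python3 -m jog '[[0.0912,0.039,-0.045,0,0,0,0],[0.0912,0.039,-0.045,0,0,0,0],[0.0912,0.039,-0.045,0,0,0,0],[0.0912,0.0453,-0.0553,0,0,0,-0.114],[0.0912,0,0,0,0,0,-0.115],[0.0912,0,0,0,0,0,0]]' 
python3 -c "
from h import *
shift([561,304,238])"
```

```text
time_s: 2.9
ee_pos: [455.1, 79.6, 405.0]
ee_rot: [180.0, -0.1, 15.3]
force: [0.9, -0.8, -0.2]
gripper_width: 91.7
time_s: 3.65
ee_pos: [557.4, 296.4, 404.1]
ee_rot: [180.0, 0.1, 28.4]
force: [-0.4, -0.1, -1.1]
gripper_width: 90.9
pos [557.4 296.4 404.1] rot [1.7999e+02 7.0000e-02 2.8380e+01] F [-0.4 -0.1 -1.1] w 90.9 t 3.65
tool shift mm [  7.  -5. 166.]
```

```bash
python3 -m jog '[[0.0912,0.007,-0.005,0.03,0,0,0],[0.0912,0,0,0.04,0,0,0],[0.0912,0,0,0.02,0,0,0],[0.0912,0,0,0,0,0,0]]' 
python3 - <<'E'
from h import *
shift([561,304,238])
f=vision.grab_frame("side"); cv2.imwrite("pics/s1.png",cv2.resize(f["color"][180:420,120:420],None,fx=2.5,fy=2.5))
E
```

```text
time_s: 4.15
ee_pos: [560.6, 302.5, 313.4]
ee_rot: [180.0, 0.2, 28.3]
force: [0.8, 0.7, -0.6]
gripper_width: 91.7
pos [560.6 302.5 313.4] rot [180.     0.21  28.26] F [ 0.8  0.7 -0.6] w 91.7 t 4.15
tool shift mm [ 1.3 -1.2 75.4]
```

View pics/s1.png

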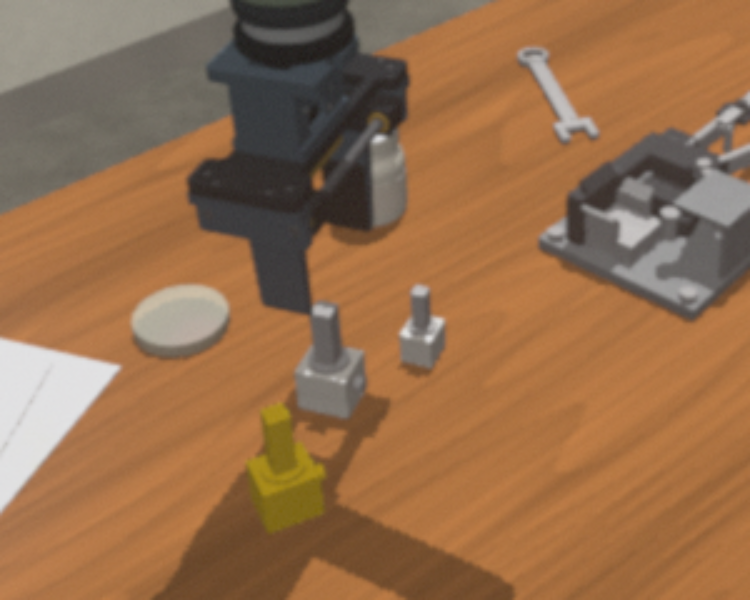

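```bash
python3 -m jog '[[0.05,0.001,-0.001,0.0,0,0,0],[0.05,0,0,0.03,0,0,0],[0.05,0,0,0.03,0,0,0],[0.05,0,0,0.014,0,0,0],[0.05,0,0,0,0,0,0],[0,0,0,0,0,0,0],[0,0,0,0,0,0,0],[0,0,0,0,0,0,0],[0,0,0,0,0,0,0],[0,0,0,0,0,0,0]]' 25
python3 -c "
from h import *
shift([561,304,238])"
```

```text
time_s: 5.45
ee_pos: [561.6, 304.8, 241.1]
ee_rot: [180.0, -0.0, 28.4]
force: [-0.2, -0.3, 1.2]
gripper_width: 15.9
pos [561.6 304.8 241.1] rot [ 1.7999e+02 -3.0000e-02  2.8410e+01] F [-0.2 -0.3  1.2] w 15.9 t 5.45
tool shift mm [-1.   0.4  3.1]
```

```bash
python3 -m jog '[[0,0,0,-0.03,0,0,0],[0,0,0,-0.05,0,0,0],[0,0,0,-0.05,0,0,0],[0,-0.02,0.03,0,0,0,0],[0,-0.03,0.044,0,0,0,0],[0,-0.03,0.044,0,0,0,0],[0,-0.03,0.044,0,0,0,0],[0,-0.03,0.044,0,0,0,0],[0,-0.02,0.03,0,0,0,0.12],[0,0,0,0,0,0,0.12],[0,0,0,0,0,0,0.123],[0,0,0,0,0,0,0]]'
python3 - <<'E'
from h import *
shift([533,20.5,271])
for n in("top","side"):
    f=vision.grab_frame(n); np.save(f"{n}2.npy",f,allow_pickle=True)
    cv2.imwrite(f"pics/{n}2.png",cv2.resize(f["color"][150:350,270:510],None,fx=3,fy=3,interpolation=cv2.INTER_CUBIC))
E
```

```text
time_s: 6.95
ee_pos: [532.8, 21.0, 370.2]
ee_rot: [-180.0, 0.1, 7.7]
force: [0.7, -0.4, -2.9]
gripper_width: 16.0
pos [532.8  21.  370.2] rot [-1.7999e+02  7.0000e-02  7.6700e+00] F [ 0.7 -0.4 -2.9] w 16.0 t 6.95
tool shift mm [ 0.2  0.5 99.2]
```

View pics/side2.png

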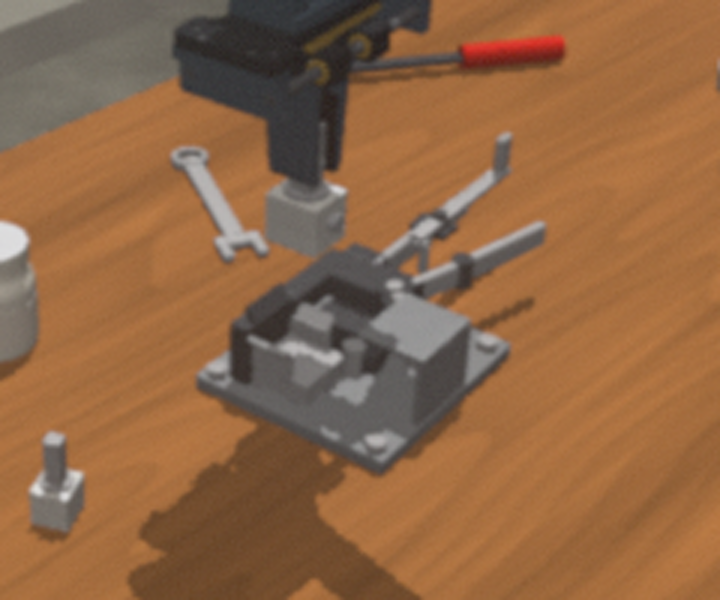

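View pics/top2.png

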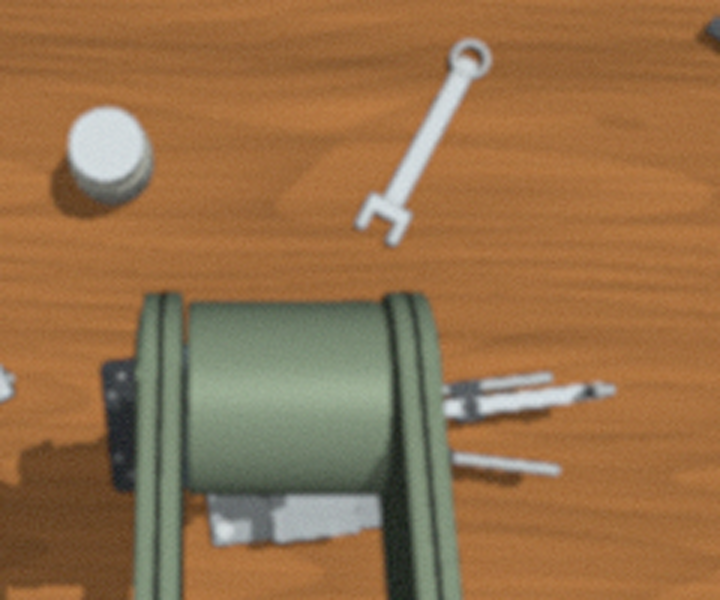

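```bash
python3 - <<'E'
from h import *
f=np.load("side2.npy",allow_pickle=True).item(); C=cloud(f)
th=np.radians(7.65); R=np.array([[np.cos(th),-np.sin(th)],[np.sin(th),np.cos(th)]])
T=np.array([532.8,21.0])
q=(C[...,:2]-T)@R; z=C[...,2]
m=(abs(q[...,0])<40)&(abs(q[...,1])<40)&(z>128)&(z<168)
a=np.c_[q[m],z[m]]
b=a[(a[:,2]>134)&(a[:,2]<158)]
yf=b[(b[:,0]>-14)&(b[:,0]<14)]; xf=b[(b[:,1]>-14)&(b[:,1]<12)]
print("y face",np.median(yf[:,1]),len(yf),yf[:,1].std(),"x face",np.median(xf[:,0]),np.percentile(xf[:,0],[5,25,50,75]),len(xf))
print(a[:,2].min(),a[:,2].max(), np.percentile(b,[1,99],axis=0))
# original side: same for clamp: vertical plate faces
f=np.load("side.npy",allow_pickle=True).item(); C=cloud(f); c=np.load("clamp0.npz"); q=(C[...,:2]-c["t"])@c["R"]; z=C[...,2]
m=(z>3)&(z<9)&(q[...,1]>100)&(q[...,1]<130)&(abs(q[...,0])<60); print("plate +y face (115)",np.median(q[m],0),m.sum())
m=(z>3)&(z<9)&(q[...,0]<-65)&(q[...,0]>-95)&(q[...,1]>-40)&(q[...,1]<100); print("plate -x face (-78)",np.median(q[m],0),m.sum())
m=(z>20)&(z<45)&(q[...,1]>95)&(q[...,1]<115)&(q[...,0]>15)&(q[...,0]<50); print("cheek outer y",np.median(q[m],0),m.sum())
for y in range(116,30,-4):
    print("%4d"%y," ".join("%3d"%np.median(zz) if len(zz:=z[(abs(q[...,0]-x)<2.2)&(abs(q[...,1]-y)<2.2)]) else "  ." for x in range(-40,64,4)))
E
```

```text
y face 19.980184835490864 128 1.3801715612351872 x face -21.54875649363829 [-27.61453175 -24.00889251 -21.54875649 -20.69946919] 78
128.18482827985338 167.9501541561565 [[-27.86979611 -13.01647549 134.51206868]
 [ 18.25482214  22.70778074 157.77943426]]
plate +y face (115) [ -2.08893342 117.01270273] 121
plate -x face (-78) [-76.69995641  38.86928555] 79
cheek outer y [ 35.58395133 103.13656911] 142
 116   6   4   2   8   5   9   6   7   8   4   6   7   5   6  10   4   9   7   7   6   7   6  10   6   6   8
 112  12  11  11  12  10  10  10  12  12  10  10  12  12  12  10  13  13  10   .  10   8  10  25  11  12  13
 108  12  12  13  12  11  11  12  11  10  11  11  11  12  32  51  32  51  52  12  31  30  35  35  38  39  14
 104  11  12  11  11  11  11  12  11  11  15  13  13  34  33  33  34  36  35  33  35  34  57  50  40  35  15
 100  10  12  11  10  11  12  12  11  12  20  23  20  28  19  21  20  19  20  26  24  25  56  65  60  58   .
  96  12  10  10  12  10  11  11  12  12  23  30  28  30  36   .  18   .   .   .   .  54  61  65  62  58   .
  92  11  11  12  12  10  11   9   9  11  2
[... 1000 characters left out ...]
38  41  39  40  44  45  43  60  62   .   .   .
  52  39  37  66  63  40  11   8   .   7   .   .   .  52  47  50  51  53  50  52  55  58  59  60   .   .   .
  48  66  64  39  12  38  11  10   9   .   .   .   .  49   .  53  52   .  51  52  56  59  60  61  60   .   .
  44  67  63  40  38  63   9  11   .   .   .  35   .  32   .  23   .   .   .   .  51  59   .  60  60  58   .
  40  11  12  63  39  11   9   .   .   .  39  36  37  32  31  27   .   .   .   .  51  59  59  61  60  59   .
  36  64  11  38  65  12  11   .   .   .   .  41  40  39  38  40   .   .   .   .  53  56  59  59  59  60   .
  32  12  12  64  66  12  13   .   .   .  40  40  39  38  39  39  41  40  42  39  49  60  60  59  61  58   .
```

```bash
python3 -m jog '[[0,0.0015,0.0017,0.02,0,0,0],[0,0,0,0.03,0,0,0],[0,0,0,0.015,0,0,0],[0,0,0,0,0,0,0],[0,0,0,0,0,0,0]]'
python3 - <<'E'
from h import *
shift([534.5,19.5,271])
f=vision.grab_frame("side"); cv2.imwrite("pics/s3.png",cv2.resize(f["color"][190:320,310:470],None,fx=5,fy=4.6,interpolation=cv2.INTER_CUBIC))
E
```

```text
time_s: 7.68
ee_pos: [535.3, 19.7, 306.7]
ee_rot: [180.0, -0.1, 7.6]
force: [0.3, -0.4, -2.2]
gripper_width: 16.1
pos [535.3  19.7 306.7] rot [ 1.7998e+02 -1.1000e-01  7.6300e+00] F [ 0.3 -0.4 -2.2] w 16.1 t 7.675
tool shift mm [-0.9  0.1 35.7]
```

View pics/s3.png

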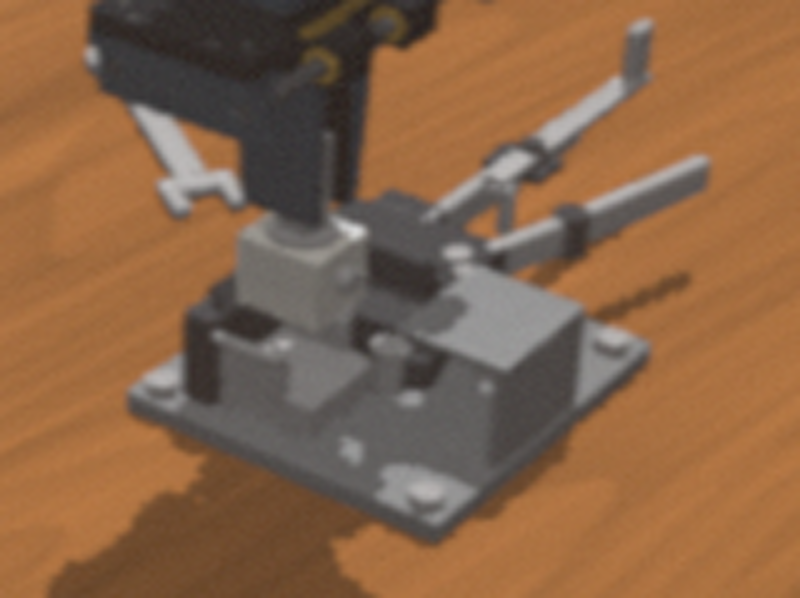

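```bash
python3 -m jog '[[0,-0.001,0,0.006,0,0,0],[0,0,0,0.006,0,0,0],[0,0,0,0,0,0,0]]'; python3 -m jog '[[0,0,0,0.004,0,0,0],[0,0,0,0.004,0,0,0],[0,0,0,0,0,0,0]]'
```

```text
time_s: 8.1
ee_pos: [533.5, 19.5, 293.2]
ee_rot: [-180.0, 0.1, 7.6]
force: [-0.2, -0.3, -1.8]
gripper_width: 15.7
time_s: 8.48
ee_pos: [533.7, 19.5, 285.3]
ee_rot: [-180.0, 0.1, 7.6]
force: [1.1, 0.5, -1.9]
gripper_width: 15.6
```

No lateral force as it enters the lead-ins.

```bash
python3 -m jog '[[0,0,0,0.004,0,0,0],[0,0,0,0.004,0,0,0],[0,0,0,0,0,0,0]]'; python3 -m jog '[[0,0,0,0.003,0,0,0],[0,0,0,0.002,0,0,0],[0,0,0,0,0,0,0]]'
```

```text
time_s: 8.85
ee_pos: [533.6, 19.5, 277.3]
ee_rot: [-180.0, 0.1, 7.6]
force: [0.1, -0.4, -2.8]
gripper_width: 16.1
time_s: 9.22
ee_pos: [533.7, 19.5, 272.6]
ee_rot: [180.0, 0.0, 7.6]
force: [0.8, 0.0, -2.8]
gripper_width: 16.0
```

```bash
python3 -m jog '[[0,0,0,0.001,0,0,0],[0,0,0,0,0,0,0]]'; python3 -m jog '[[0,0,0,0.001,0,0,0],[0,0,0,0,0,0,0]]'
```

```text
time_s: 9.48
ee_pos: [533.8, 19.5, 271.7]
ee_rot: [180.0, 0.0, 7.6]
force: [0.8, 0.0, -2.0]
gripper_width: 15.6
time_s: 9.72
ee_pos: [533.9, 19.5, 271.1]
ee_rot: [180.0, -0.0, 7.6]
force: [-1.1, -0.7, 0.0]
gripper_width: 16.2
```

```bash
python3 -m jog '[[0.03,0,0,0,0,0,0],[0.045,0,0,0,0,0,0],[0.045,0,0,0,0,0,0],[0.045,0,0,-0.02,0,0,0],[0.045,0,0,-0.04,0,0,0],[0.045,0,0,-0.04,0,0,0],[0.045,0,0.05,0,0,0,0],[0.045,0,0.05,0,0,0,0],[0,0,0.05,0,0,0,0],[0,-0.02,0.05,0,0,0,0],[0,-0.05,0.02,0,0,0,0],[0,0,0,0,0,0,0]]'
python3 - <<'E'
from h import *
c=np.load("clamp0.npz");R,t=c["R"],c["t"]
shift([0,0,0])
ft=vision.grab_frame("top"); fs=vision.grab_frame("side")
W=cloud(ft);q=(W[...,:2]-t)@R;z=W[...,2]
m=(abs(q[...,0]-18)<35)&(abs(q[...,1]-74)<35)
for lo,hi in((60,71),(108,122)):
    k=m&(z>lo)&(z<hi); a=q[k]; print(lo,len(a),np.median(z[k]),np.percentile(a,[2,50,98],axis=0).round(1).tolist(),cv2.minAreaRect(a.astype(np.float32)) if len(a) else 0)
im=np.hstack([cv2.resize(ft["color"][240:340,320:420],(400,400),interpolation=cv2.INTER_CUBIC),cv2.resize(fs["color"][190:310,320:440],(400,400),interpolation=cv2.INTER_CUBIC)])
cv2.imwrite("pics/p4.png",im)
E
```

```text
time_s: 11.22
ee_pos: [491.1, -209.4, 370.6]
ee_rot: [-180.0, 0.1, 7.4]
force: [-0.8, -0.2, -1.0]
gripper_width: 7.9
pos [ 491.1 -209.4  370.6] rot [-1.7997e+02  1.1000e-01  7.3800e+00] F [-0.8 -0.2 -1. ] w 7.9 t 11.225
tool shift mm [-459.5 -270.5  371.6]
60 343 66.50325620617423 [[-1.4, 43.0], [31.2, 73.2], [52.1, 100.0]] ((25.217365264892578, 71.84410095214844), (55.15652847290039, 64.89707946777344), 0.04146592691540718)
108 57 115.56522456646053 [[10.3, 66.9], [18.0, 73.9], [25.1, 82.0]] ((18.201152801513672, 74.85942840576172), (14.84910774230957, 14.792220115661621), 83.41038513183594)
```

View pics/p4.png

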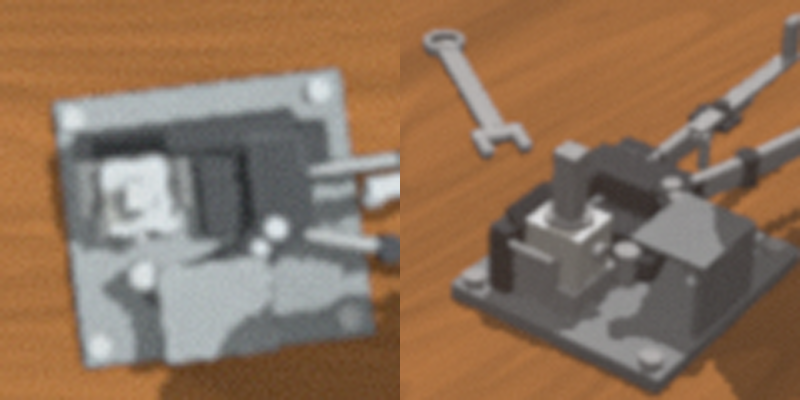

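```bash
python3 -m jog '[[0,-0.0167,-0.0314,0,0,0,0],[0,0,0,0.04,0,0,0.087],[0,0,0,0.045,0,0,0],[0,0,0,0.03,0,0,0],[0,0,0,0,0,0,0],[0,0,0,0,0,0,0]]'
python3 - <<'E'
from h import *
c=np.load("clamp0.npz");R,t=c["R"],c["t"]
shift([470.4,-180.5,227])
print("clamp frame",R.T@(status.state()["ee_pos"][:2]-t))
E
```

```text
time_s: 12.08
ee_pos: [474.0, -178.7, 256.8]
ee_rot: [179.9, -0.1, 2.7]
force: [0.4, -0.8, 0.3]
gripper_width: 0.2
pos [ 474.  -178.7  256.8] rot [ 1.7994e+02 -1.3000e-01  2.6900e+00] F [ 0.4 -0.8  0.3] w 0.2 t 12.075
tool shift mm [-3.7  1.6 29.8]
clamp frame [ -67.20372454 -113.64811026]
```

```bash
python3 -m jog '[[0,-0.005,0.001,0.0,0,0,0],[0,0,0,0.015,0,0,0],[0,0,0,0.015,0,0,0],[0,0,0,0,0,0,0],[0,0,0,0,0,0,0]]'
python3 - <<'E'
from h import *
c=np.load("clamp0.npz");R,t=c["R"],c["t"]
shift([470.4,-180.5,227])
print("clamp frame",R.T@(status.state()["ee_pos"][:2]-t))
f=vision.grab_frame("side"); cv2.imwrite("pics/s5.png",cv2.resize(f["color"][150:310,330:490],(640,600),interpolation=cv2.INTER_CUBIC))
E
```

```text
time_s: 12.7
ee_pos: [468.0, -180.2, 225.5]
ee_rot: [-180.0, 0.0, 2.6]
force: [0.4, 0.8, 0.8]
gripper_width: 0.4
pos [ 468.  -180.2  225.5] rot [-1.80e+02  2.00e-02  2.62e+00] F [0.4 0.8 0.8] w 0.4 t 12.7
tool shift mm [ 2.4  0.4 -1.5]
clamp frame [ -73.33606192 -114.37727065]
```

View pics/s5.png

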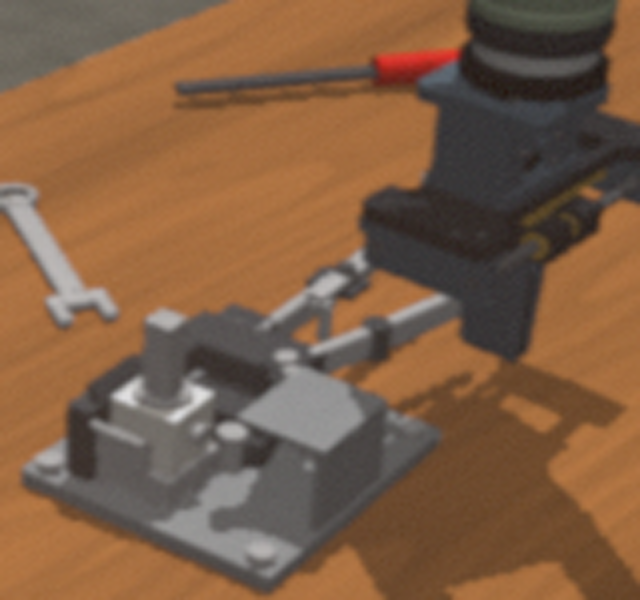

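```bash
python3 -m jog '[[0,0.004,0,0,0,0,0],[0,0.004,0,0,0,0,0],[0,0,0,0,0,0,0]]'; for i in 1 ; do python3 -m jog '[[0,0.002,0,0,0,0,0],[0,0,0,0,0,0,0]]'; python3 -m jog '[[0,0.002,0,0,0,0,0],[0,0,0,0,0,0,0]]'; done
```

```text
time_s: 13.12
ee_pos: [476.3, -179.8, 225.9]
ee_rot: [180.0, -0.0, 2.6]
force: [-0.6, -0.2, -0.6]
gripper_width: 0.5
time_s: 13.38
ee_pos: [477.9, -179.7, 225.7]
ee_rot: [180.0, 0.0, 2.6]
force: [-0.2, 0.5, -0.1]
gripper_width: 0.4
time_s: 13.62
ee_pos: [480.0, -179.6, 225.7]
ee_rot: [180.0, -0.0, 2.6]
force: [-0.3, -0.1, 0.3]
gripper_width: 0.6
```

```bash
python3 -m jog '[[0,0.002,0,0,0,0,0],[0,0,0,0,0,0,0]]'; python3 -m jog '[[0,0.002,0,0,0,0,0],[0,0,0,0,0,0,0]]'; python3 -m jog '[[0,0.002,0,0,0,0,0],[0,0,0,0,0,0,0]]'; python3 -m jog '[[0,0.002,0,0,0,0,0],[0,0,0,0,0,0,0]]'
```

```text
time_s: 13.88
ee_pos: [482.0, -179.5, 225.8]
ee_rot: [180.0, -0.0, 2.6]
force: [-1.2, -0.1, -0.4]
gripper_width: 0.7
time_s: 14.12
ee_pos: [484.0, -179.4, 225.7]
ee_rot: [180.0, -0.0, 2.6]
force: [-0.2, -0.6, 0.4]
gripper_width: 0.5
time_s: 14.38
ee_pos: [486.0, -179.3, 225.7]
ee_rot: [180.0, -0.0, 2.6]
force: [0.2, -1.2, -0.1]
gripper_width: 0.2
time_s: 14.62
ee_pos: [488.0, -179.2, 225.7]
ee_rot: [180.0, -0.0, 2.6]
force: [-1.2, -0.2, 0.3]
gripper_width: 0.5
```

```bash
python3 - <<'E'
from h import *
f=vision.grab_frame("side"); cv2.imwrite("pics/s6.png",cv2.resize(f["color"][170:270,390:490],(600,600),interpolation=cv2.INTER_CUBIC))
E
```

```text
(no output)
```

View pics/s6.png

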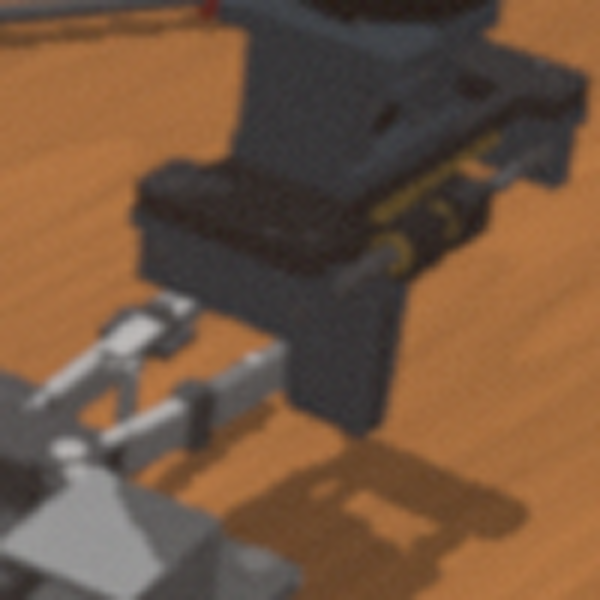

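The picture shows the finger at the handle's outer face, still with almost no force, so I keep going in small steps.

```bash
for i in 1; do python3 -m jog '[[0,0.0015,0,0,0,0,0],[0,0,0,0,0,0,0]]'; python3 -m jog '[[0,0.0015,0,0,0,0,0],[0,0,0,0,0,0,0]]'; python3 -m jog '[[0,0.0015,0,0,0,0,0],[0,0,0,0,0,0,0]]'; done | grep -E "ee_pos|force"
```

```text
ee_pos: [489.3, -179.2, 225.7]
force: [-1.7, -1.8, 0.4]
ee_pos: [490.9, -179.1, 225.7]
force: [-0.2, -1.0, -0.2]
ee_pos: [492.5, -179.0, 225.7]
force: [-2.0, -1.7, -0.1]
```

```bash
(python3 -m jog '[[0,0.001,0,0,0,0,0],[0,0,0,0,0,0,0]]'; python3 -m jog '[[0,0.001,0,0,0,0,0],[0,0,0,0,0,0,0]]') | grep -E "ee_pos|force"
```

```text
ee_pos: [493.3, -179.0, 225.7]
force: [-2.7, -1.9, 1.1]
ee_pos: [494.1, -179.0, 225.6]
force: [-3.5, -3.0, 0.7]
```

```bash
for i in 1; do python3 -m jog '[[0,0.001,0,0,0,0,0],[0,0,0,0,0,0,0]]'; python3 -m jog '[[0,0.001,0,0,0,0,0],[0,0,0,0,0,0,0]]'; python3 -m jog '[[0,0.001,0,0,0,0,0],[0,0,0,0,0,0,0]]';done | grep -E "ee_pos|force"
```

```text
ee_pos: [494.8, -179.0, 225.6]
force: [-6.0, -2.9, 0.8]
ee_pos: [495.5, -179.0, 225.5]
force: [-6.3, -3.6, 1.1]
ee_pos: [496.2, -179.0, 225.4]
force: [-7.0, -3.3, 1.4]
```

```bash
for i in 1; do python3 -m jog '[[0,0.001,0,0,0,0,0],[0,0,0,0,0,0,0]]'; python3 -m jog '[[0,0.001,0,0,0,0,0],[0,0,0,0,0,0,0]]'; done | grep -E "ee_pos|force"
```

```text
ee_pos: [496.8, -179.0, 225.4]
force: [-7.9, -5.6, 1.8]
ee_pos: [497.5, -179.0, 225.3]
force: [-9.1, -5.8, 2.2]
```

```bash
for i in 1; do python3 -m jog '[[0,0.001,0,0,0,0,0],[0,0,0,0,0,0,0]]'; python3 -m jog '[[0,0.001,0,0,0,0,0],[0,0,0,0,0,0,0]]'; python3 -m jog '[[0,0.001,0,0,0,0,0],[0,0,0,0,0,0,0]]';done | grep -E "ee_pos|force"
```

```text
ee_pos: [498.3, -179.0, 225.2]
force: [-10.1, -6.0, 3.3]
ee_pos: [499.2, -179.0, 225.2]
force: [-10.6, -5.3, 3.0]
ee_pos: [500.4, -178.9, 225.3]
force: [-9.4, -5.0, 2.8]
```

```bash
for i in 1; do python3 -m jog '[[0,0.001,0,0,0,0,0],[0,0,0,0,0,0,0]]'; python3 -m jog '[[0,0.001,0,0,0,0,0],[0,0,0,0,0,0,0]]'; done | grep -E "ee_pos|force"
```

```text
ee_pos: [501.7, -178.9, 225.4]
force: [-8.7, -6.1, 2.3]
ee_pos: [503.1, -178.8, 225.5]
force: [-7.4, -4.2, 2.0]
```

The dip is past, so the pin has moved. I expect the second rise next.

```bash
for i in 1; do python3 -m jog '[[0,0.001,0,0,0,0,0],[0,0,0,0,0,0,0]]'; python3 -m jog '[[0,0.001,0,0,0,0,0],[0,0,0,0,0,0,0]]'; done | grep -E "ee_pos|force"
```

```text
ee_pos: [504.4, -178.7, 225.5]
force: [-6.3, -4.2, 0.9]
ee_pos: [505.7, -178.7, 225.6]
force: [-4.9, -4.7, 0.9]
```

```bash
for i in 1; do python3 -m jog '[[0,0.001,0,0,0,0,0],[0,0,0,0,0,0,0]]'; done | grep -E "ee_pos|force"
```

```text
ee_pos: [507.7, -178.3, 225.9]
force: [1.0, -0.2, 0.5]
```

```bash
for i in 1; do python3 -m jog '[[0,0.001,0,0,0,0,0],[0,0,0,0,0,0,0]]'; done | grep -E "ee_pos|force"
```

```text
ee_pos: [508.9, -178.1, 225.9]
force: [-0.4, -0.3, -0.4]
```

Sudden drop to zero at TCP x of about 507, roughly 25 mm of travel. I back off and check that the handle stays.

```bash
python3 -m jog '[[0,-0.003,0,0,0,0,0],[0,-0.006,0,0,0,0,0],[0,-0.012,0,0,0,0,0],[0,-0.012,0,0,0,0,0],[0,0,0,0,0,0,0],[0,0,0,0,0,0,0]]'
python3 - <<'E'
from h import *
c=np.load("clamp0.npz");R,t=c["R"],c["t"]
f=vision.grab_frame("side"); cv2.imwrite("pics/s7.png",cv2.resize(f["color"][160:310,330:480],(600,600),interpolation=cv2.INTER_CUBIC))
C=cloud(f);q=(C[...,:2]-t)@R;z=C[...,2]
for y in range(-140,-60,10):
    m=(abs(q[...,1]-y)<5)&(z>40)&(z<63)&(q[...,0]<15)&(q[...,0]>-60); print(y,np.percentile(q[m][:,0],[5,50,95]).round(1) if m.sum() else None,m.sum())
E
```

```text
time_s: 20.18
ee_pos: [475.5, -180.0, 226.0]
ee_rot: [180.0, -0.0, 2.6]
force: [-0.1, 0.2, 0.5]
gripper_width: 0.3
-140 None 0
-130 [-12.2 -11.4 -10.2] 4
-120 [-13.1 -11.4 -10.2] 12
-110 [-58.5 -12.1  -6.8] 29
-100 [-59.1 -50.1  -9.4] 56
-90 [-13.6 -11.4  -6.4] 20
-80 [-13.5 -12.7  -2.3] 21
-70 [-14.5 -10.9   5.2] 21
```

View pics/s7.png

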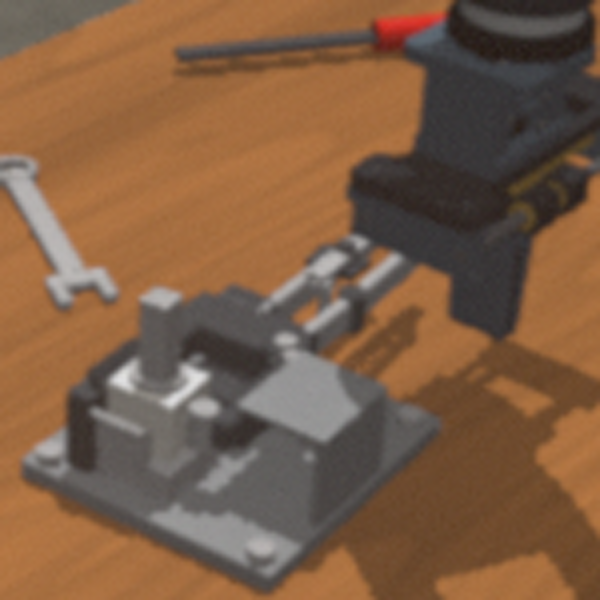

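```bash
python3 -m jog '[[0,0,0,-0.023,0,0,0],[0,0,0,-0.023,0,0,0],[0,0,0.028,0,0,0,0],[0,0.01,0.0285,0,0,0,0],[0,0.02,0,0,0,0,-0.0875],[0,0,0,0,0,0,-0.0875],[0,0,0,0,0,0,0]]'
python3 - <<'E'
from h import *
c=np.load("clamp0.npz");R,t=c["R"],c["t"]
shift([518.9,-234.6,271])
print("clamp frame",R.T@(status.state()["ee_pos"][:2]-t))
f=vision.grab_frame("side"); cv2.imwrite("pics/s8.png",cv2.resize(f["color"][160:310,330:480],(600,600),interpolation=cv2.INTER_CUBIC))
E
```

```text
time_s: 21.1
ee_pos: [508.3, -234.9, 271.5]
ee_rot: [-180.0, 0.0, 12.6]
force: [-0.9, 0.1, 0.1]
gripper_width: 0.3
pos [ 508.3 -234.9  271.5] rot [-1.80e+02  1.00e-02  1.26e+01] F [-0.9  0.1  0.1] w 0.3 t 21.1
tool shift mm [10.4  2.   0.5]
clamp frame [ -40.62273927 -173.88658324]
```

View pics/s8.png

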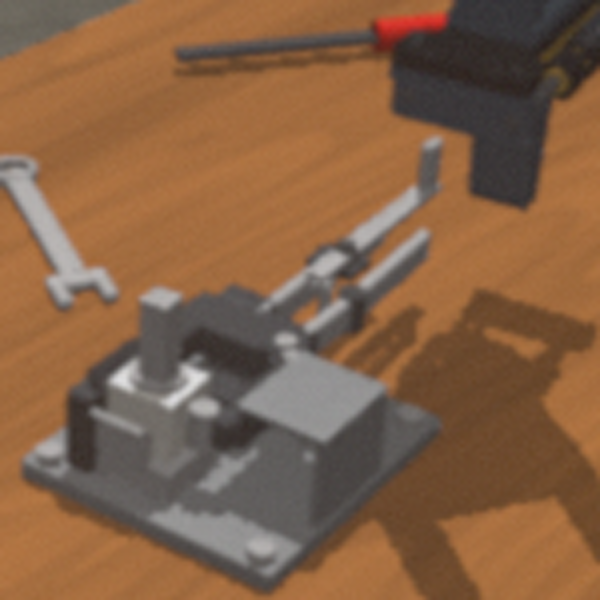

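```bash
(python3 -m jog '[[0,0.01,0,0,0,0,0],[0,0.01,0,0,0,0,0],[0,0,0,0,0,0,0]]'; for i in 1; do python3 -m jog '[[0,0.003,0,0,0,0,0],[0,0,0,0,0,0,0]]';python3 -m jog '[[0,0.003,0,0,0,0,0],[0,0,0,0,0,0,0]]';python3 -m jog '[[0,0.003,0,0,0,0,0],[0,0,0,0,0,0,0]]';python3 -m jog '[[0,0.003,0,0,0,0,0],[0,0,0,0,0,0,0]]'; done) | grep -E "ee_pos|force"
```

```text
ee_pos: [528.4, -230.2, 271.8]
force: [-0.1, -0.5, -0.1]
ee_pos: [530.5, -229.8, 271.7]
force: [-0.6, 0.1, -0.6]
ee_pos: [533.3, -229.2, 271.7]
force: [-0.6, -0.4, -0.1]
ee_pos: [536.3, -228.5, 271.7]
force: [-0.5, -0.8, -0.1]
ee_pos: [539.3, -227.8, 271.7]
force: [-1.3, 0.1, 1.1]
```

```bash
(for i in 1; do python3 -m jog '[[0,0.002,0,0,0,0,0],[0,0,0,0,0,0,0]]';python3 -m jog '[[0,0.002,0,0,0,0,0],[0,0,0,0,0,0,0]]';python3 -m jog '[[0,0.002,0,0,0,0,0],[0,0,0,0,0,0,0]]';python3 -m jog '[[0,0.002,0,0,0,0,0],[0,0,0,0,0,0,0]]'; done) | grep -E "ee_pos|force"
```

```text
ee_pos: [541.0, -227.5, 271.7]
force: [-1.9, -1.5, -0.7]
ee_pos: [543.3, -227.0, 271.8]
force: [-0.5, -2.2, -0.1]
ee_pos: [545.2, -226.5, 271.7]
force: [-0.9, -0.7, 0.3]
ee_pos: [547.1, -226.0, 271.7]
force: [-1.2, -0.6, -0.2]
```

```bash
(for i in 1; do python3 -m jog '[[0,0.002,0,0,0,0,0],[0,0,0,0,0,0,0]]';python3 -m jog '[[0,0.002,0,0,0,0,0],[0,0,0,0,0,0,0]]';python3 -m jog '[[0,0.002,0,0,0,0,0],[0,0,0,0,0,0,0]]'; done) | grep -E "ee_pos|force"
```

```text
ee_pos: [549.0, -225.6, 271.7]
force: [-1.1, 0.1, 0.4]
ee_pos: [550.9, -225.1, 271.7]
force: [-1.4, -0.2, 0.3]
ee_pos: [552.9, -224.7, 271.7]
force: [-1.6, -0.0, -0.4]
```

```bash
(for i in 1; do python3 -m jog '[[0,0.002,0,0,0,0,0],[0,0,0,0,0,0,0]]';python3 -m jog '[[0,0.002,0,0,0,0,0],[0,0,0,0,0,0,0]]'; done) | grep -E "ee_pos|force"
python3 - <<'E'
from h import *
f=vision.grab_frame("side"); cv2.imwrite("pics/s9.png",cv2.resize(f["color"][160:310,330:480],(600,600),interpolation=cv2.INTER_CUBIC))
E
```

```text
ee_pos: [554.9, -224.3, 271.7]
force: [-0.7, 0.6, -0.2]
ee_pos: [556.8, -223.9, 271.7]
force: [-1.1, 0.1, -1.0]
```

View pics/s9.png

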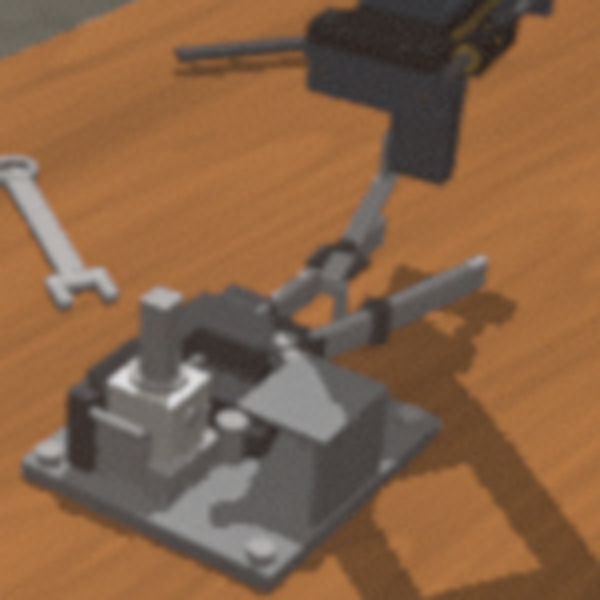

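The handle has sprung open. I retreat the way I came and check.

```bash
python3 -m jog '[[0,-0.008,0,0,0,0,0],[0,-0.012,0,0,0,0,0],[0,-0.015,0,0,0,0,0],[0,-0.02,0,0,0,0,0],[0,0,0,-0.04,0,0,0],[0,-0.03,0,-0.05,0,0,0],[0,-0.05,0.03,0,0,0,0],[0,-0.05,0.03,0,0,0,0],[0,-0.04,0.04,0,0,0,0],[0,0,0,0,0,0,0],[0,0,0,0,0,0,0]]'
python3 - <<'E'
from h import *
c=np.load("clamp0.npz");R,t=c["R"],c["t"]
ft=vision.grab_frame("top"); fs=vision.grab_frame("side")
W=cloud(ft);q=(W[...,:2]-t)@R;z=W[...,2]
def pr(C,k): 
    a=q[k]; print(C,k.sum(),np.percentile(np.c_[a,z[k]],[5,50,95],axis=0).round(1).tolist())
pr("shank",(abs(q[...,0]-20)<30)&(abs(q[...,1]-74)<30)&(z>105)&(z<122))
pr("tab",(z>93)&(z<108)&(q[...,1]<-150)&(q[...,1]>-200)&(abs(q[...,0])<50))
pr("movbar -110",(z>53)&(z<66)&(abs(q[...,1]+110)<6)&(q[...,0]<-2)&(q[...,0]>-70))
pr("movbar -140",(z>53)&(z<66)&(abs(q[...,1]+140)<6)&(q[...,0]<-2)&(q[...,0]>-70))
pr("pin",(z>48)&(z<60)&(abs(q[...,1]-74)<7)&(q[...,0]<2)&(q[...,0]>-16))
im=np.hstack([cv2.resize(ft["color"][240:340,320:480],(640,400),interpolation=cv2.INTER_CUBIC)])
cv2.imwrite("pics/t10.png",im)
cv2.imwrite("pics/s10.png",cv2.resize(fs["color"][170:310,330:470],(590,590),interpolation=cv2.INTER_CUBIC))
for l in("jar","blank","spanner"): print(l,[np.round(d["location"]).tolist() for d in vision.find_in("top",l)][:1])
E
```

```text
time_s: 26.2
ee_pos: [358.6, -370.5, 361.8]
ee_rot: [-180.0, -0.0, 12.6]
force: [-0.5, 0.4, -0.1]
gripper_width: 0.5
shank 58 [[13.2, 66.5, 112.8], [20.6, 73.8, 115.7], [27.5, 80.6, 118.1]]
tab 27 [[4.2, -180.8, 95.1], [7.6, -173.5, 100.9], [10.6, -168.0, 103.4]]
movbar -110 21 [[-41.2, -115.1, 57.9], [-38.1, -109.1, 60.2], [-33.8, -104.2, 62.6]]
movbar -140 21 [[-48.8, -145.1, 57.3], [-45.9, -140.0, 59.1], [-41.7, -134.6, 62.3]]
pin 5 [[-0.7, 67.5, 51.5], [-0.3, 71.6, 54.9], [0.2, 75.7, 58.6]]
jar [[726.0, 125.0, 85.0]]
blank [[710.0, 338.0, 15.0]]
spanner [[752.0, -119.0, 5.0]]
```

View pics/t10.png

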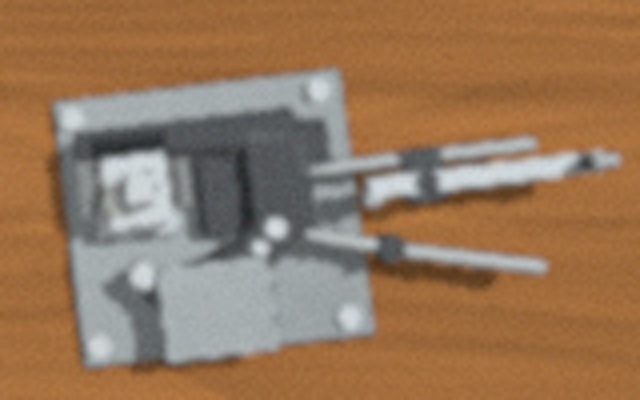

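View pics/s10.png

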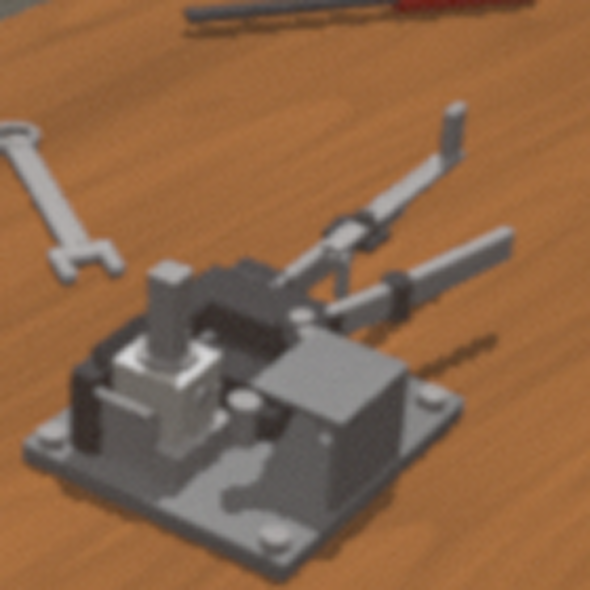

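```bash
python3 -c "
from workcell import ticket
print(ticket.job_done())"
```

```text
the job is handed in; nothing more can be done
None
```

I handed the job in at about 26 s, with the holder left standing in the nest, its pin in and the pliers sprung open. No verdict is given at hand-in.

- **Placing:** I took the larger silver holder and stood it in the nest with the pin towards the moving jaw, then let go.
- **Squeezing:** I pushed the moving handle in with the closed fingers. The wrist sensor peaked at about 12 N, then dropped to zero at the snap. I backed off straight away, and the handle stayed shut on its own.
- **Releasing:** I pushed the release tab gently, reading under 3 N, until the handle sprang open, then withdrew.

**Last checks, from the cameras:**
- The shank top is 115.7 mm above the bench, where 115 mm is expected, and the holder is about 0.5 mm from the nest centre I had measured.
- The moving handle is back within about 1 mm of its start.
- The release tab is back at rest.
- The jar, blank and spanner read within about 2 mm of where they started.
- The arm is clear of everything.

**Less certain:**
- **Second force rise:** I did not see it separately before the snap. I took the lock from the sudden drop and from the handle staying shut.
- **Pin depth:** it could only be judged from the pictures, where the pin stands about 1 to 2 mm out of the holder.
- **Camera offset:** the two cameras disagreed by 2 to 4 mm. I worked from the top camera, which agreed with the arm.

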